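# Zero the readout and index the length stop one hole

### The arm

A 7-joint arm with a two-finger parallel gripper is mounted at the origin on a cart in front of the work surface, level with it; the furniture and walls round the work are solid. World frame = base frame: x ahead of the robot, y to its left, z up, the work surface at z = 0. Lengths are in m, angles in rad, forces in N, time in s.
With the tool pointing down it reaches from about 0.425 to 0.925 m from the base axis. Payload 6.8 kg.
Tool frame: the origin (TCP) lies on the front face of the gripper's body, between the roots of the fingers; the fingertips stand 73 mm ahead of it and the grasp point (between the pads) lies 54 mm ahead of it (env.nose_length is the distance from the TCP to the fingertips, in m); z points along the fingers, y is the line along which they close (so a half turn about z gives the same grasp; the last joint's range is limited). The gripper opens to 85 mm and grips with 20 to 120 N. Pads are 22 mm wide; open, the fingers measure 114 mm over their backs; the gripper's body (76 mm by 85 mm) begins 54 mm behind the grasp point. The pads swing forward as they close: fully open they stand 13 mm farther back than shut.
Start: joints at [1.088, 0.477, 0.022, 1.555, -0.011, 1.109, -0.083], TCP at [0.247, -0.628, 0.304] pointing down, gripper open.
Joint ranges: [-2.96, 2.96], [-0.34, 2.1], [-1.41, 1.46], [0.24, 2.44], [-1.37, 4.51], [0.17, 1.92], [-2.96, 2.96]. Speed limits (rad/s): [2.39, 2.39, 3.14, 3.14, 3.14, 3.14, 3.14].

### API

Orientations are given as a unit quaternion [w, x, y, z].
In Python, from cell import env, kin, camera, calibration, job gives the robot as it stands. The module is installed in compiled form; this text tells all that it offers. Calls block until the motion is done:
- env.reach(position, orientation): joint-space move of the TCP to a pose.
- env.movel(position, velocity=0.15, rot=None, stop_force=None): straight line of the TCP; rot=None keeps the orientation; velocity is the mean speed in m/s. With stop_force (N) it stops when the force on the tool has changed by that much, and returns True; else False.
- env.goto_joints(angles): joint-space move.
- env.grip(opening, f_grip=None): finger opening in m; f_grip is the grip in N (None keeps the last); returns when the fingers have stopped.
- env.dwell(seconds).
- kin.inverse_kinematics(position, orientation): joint angles nearest the present ones, or None.
- env.get_state(): the state.
- camera(name): name is "scene" or "top" or "wrist"; returns (picture, depth): 420x560x3 uint8, blue, green, red; 420x560 float32, m along the optical axis (not along the pixel's ray), 0 where there is no reading.
- calibration(name): a dict with "fx", "fy", "cx", "cy" (pixels), "k1" (the pictures are not rectified: a ray, as slopes to the right and down, at radius r is drawn at 1 + k1 r^2 times it, then the intrinsics apply), "rvec" (rotation vector, rad) and "tvec" (3), from world to camera coordinates, as OpenCV has them. Camera axes: x right, y down, z forward; pixel columns grow to the right and rows downward; lengths in m; the calibration is good to about 2 mm. A picture is of the moment at which its call begins: read the wrist's pose just before it. calibration takes no time and is no camera call; for the wrist camera it gives the pose at the moment of the call.
A pose or a line that the arm cannot do raises env.PlanningError and nothing moves.
- job.job_done(): hands the job in; it is judged then, once.
The state is a dict: "time": time; "qpos": joint angles; "joint_velocities": joint speeds; "joint_torque": joint torques, N m; "tcp_pos": TCP position; "orientation": TCP orientation; "force": force on the tool from outside, world axes, zero at the start; "torque": the same for the moment, N m; "opening": finger opening in m; "gripper_force": force on a finger pad.
Only numpy, scipy, OpenCV 4.12 (cv2) and the standard library are available. Lean on these libraries where they do the work, as an engineer would, in place of code of your own. Each camera call takes 0.05 s, during which the arm holds its last target. There are 200 camera calls.

### The job

Set the length stop to its next position. First zero the readout: take the yellow T-handle key out of its stand, press the small red recessed button fully down with the key's tip, and put the key back upright in its stand. Then take the plunger's knob on the blue sleeve, pull it up to free the pin, slide the sleeve exactly one hole away from the rail's red end, let the pin drop fully home, and finish still gripping the knob with the pin engaged; leave the other things on the bench where they are.

Things in the scene. Friction and masses are not known exactly. Their poses are not given: they have to be found in the camera images.
- t_key: loose yellow T-handle hex key, standing tip down in the key stand; its handle is a bar 80 mm long, 18 mm thick and 19 mm high lying level on top, its round shank 6 mm thick shows 85 mm below the handle; 105 mm long over all, 60 g. At the start the handle lies along the stand's x axis; when the key stands upright its own x axis runs along the handle and its own y axis points up. It fits loosely and may lean up to about 0.08 rad
- key_handle (a point): centre of the key's handle (grip it across the 18 mm, from above); handle top is 9.5 mm above, handle underside 9.5 mm below
- key_tip (a point): lower tip of the key's shank, 94.5 mm below the handle's centre
- key_stand: fixed dark wooden block 46x46 mm, 56 mm high, on a 64x64x6 mm foot; origin at the centre of its underside, z up. Round hole in the centre of its top, 10 mm across (3 mm chamfer), its floor 6 mm above the bench
- stand_mouth (a point): centre of the stand's hole, at its top face 56 mm above the bench
- readout: fixed grey readout box, 52 mm along its x, 82 mm along its y, 30 mm high, with a green display; origin at the centre of its underside
- button_top (a point): centre of the top face of the red zero button, 11.6 mm across, at the bottom of a round recess 16 mm across, 4 mm below the box's top face (26 mm above the bench); moves with the button
- zero_button (a joint): how far the button is pressed, 0 to 0.004 m; its spring needs about 2.5 N to start and 4.5 N fully down, and pushes it back when released. The press counts once it is 0.0025 m down for 0.2 s
- rail: fixed straight rail 272 mm long along its own y axis, 40 mm wide, top 42 mm above the bench; origin at the centre of its underside, z up. Red cap on its -y end, grey cap on its +y end; four index holes of 13 mm in its top at 50 mm pitch
- sleeve (a joint): position of the blue sleeve (58 mm wide, 46 mm long, top 56 mm above the bench) along the rail's +y axis, m: 0 at the start, locked in the second hole from the red end; 0.05 at the next hole away from it (0.10 at the last). Sliding friction about 2 N
- next_hole (a point): top centre of the index hole that the pin shall go into, on the rail's top face, 50 mm from the pin's start along the rail's +y axis
- plunger (a joint): how far the plunger is pulled straight up, 0 (pin fully home, also at the start) to 0.018 m (its stop). Above 0.012 m the 9 mm round-ended pin is clear of the hole and the sleeve is free to slide; the spring pulls it down with 4.5 N at 0 to 9 N at 0.018
- knob_grip (a point): centre of the plunger's black knob (26 mm across, 22 mm high, from 72 to 94 mm above the bench when home), below a yellow cap 33 mm across whose top is 101 mm above the bench; upright axis on the pin's axis; it moves with sleeve and plunger. A steel boss 24 mm across stands below it up to 66 mm above the bench
- seal_box: green parts box with clear lid, 75x112x34 mm, loose, to be left alone; origin at the centre of its underside
- tape_black: roll of black tape, 68 mm across, 19 mm high, loose, to be left alone; origin at the centre of its underside
- nozzle_nut: brass nut, 30x34x29 mm, loose, to be left alone; origin at the centre of its underside
- cut_gear_2: small grey gear blank, 53 mm across, 10 mm high, loose, to be left alone; origin at the centre of its underside
- marker_2: red marker pen, 131 mm long, 15 mm thick, loose, to be left alone; origin at the centre of its underside
Mind the look-alikes: they are no part of the job. Of the things shaped like the t_key, the yellow one is meant. What is shaped like the readout but purple is not meant.

How it is judged:
On the way, in this order (a step that is already met when the one before it is completed fails the run):
1. the red button is pressed down with the key (value of joint zero_button above 0.0025 m and contact force between t_key and zero_button above 1 N), for 0.2 s.
2. the key stands in its stand again, released (horizontal distance between key_tip and stand_mouth below 0.008 m and z of key_tip in the frame of key_stand below 0.02 m and contact force between the fingers and t_key below 0.1 N), for 0.2 s.
3. the plunger is pulled up by its knob, at the hole where it started (value of joint plunger above 0.011 m and value of joint sleeve below 0.01 m and contact force between the fingers and plunger above 2 N), for 0.05 s.
4. the sleeve is at the next hole with the pin home (value of joint sleeve between 0.046 and 0.054 m and value of joint plunger below 0.003 m), for 0.2 s.
At the end, for the whole second after the job is handed in: Sleeve at the next hole (within 4 mm) and at rest, pin home (plunger below 3 mm), fingers still on the knob (over 2 N); key untouched and upright (0.15 rad) in its stand, tip within 8 mm of the hole axis and below 20 mm; button out again (all of step 2 and all of step 4 and contact force between the fingers and plunger above 2 N and angle between key_tip's own y axis and vertical below 0.15 rad and value of joint zero_button below 0.001 m and velocity of joint sleeve between -0.01 and 0.01 m/s); the arm keeps its last pose, push and grip.
It fails at once if another thing on the bench is moved by more than 3 cm (distance of any of seal_box, tape_black, nozzle_nut, cut_gear_2, marker_2 from where it was at the start of the episode above 0.03 m).
It also fails if it takes over 64 s, if anything falls off the work surface, if the arm or the gripper's body presses on something with over 40 N, if the wrist force passes 120 N, or if a joint passes its speed limit or range.

## Working session

There is one attempt and no reset: what is moved stays moved. The work goes in short steps, each a Python script; the robot and the scene stay as the last script left them, time stands still between calls to the robot, and variables do not carry over. Pictures are saved under pics/ and viewed, at most 10 in all, crops included, and the job is handed in when it is done.

```bash
mkdir -p pics; python3 - <<'E'
from cell import env,camera,calibration
import cv2,numpy as np
for n in("scene","top"):
    p,d=camera(n);cv2.imwrite(f"pics/{n}0.png",p);np.save(f"pics/{n}0d.npy",d);print(n,calibration(n))
s=env.get_state();print(s['time'],s['orientation'],s['opening'],env.nose_length)
E
```

```text
scene {'fx': 501.521903566613, 'fy': 501.521903566613, 'cx': 284.05712494129284, 'cy': 200.38269869242916, 'k1': -0.02126343875671526, 'rvec': array([ 1.82892736, -0.97780728,  0.58101334]), 'tvec': array([-0.29949104,  0.30028376,  0.91050322])}
top {'fx': 467.1184866408411, 'fy': 467.1184866408411, 'cx': 280.23453481765483, 'cy': 217.27359909117152, 'k1': -0.049351049377129724, 'rvec': array([ 2.22041621, -2.15683797,  0.08190371]), 'tvec': array([-0.00253456,  0.5690538 ,  1.49415425])}
0.1 [-7.72323497e-04  9.82492987e-01  1.86297860e-01 -2.02277539e-04] 0.08550163582795473 0.0726
```

View pics/scene0.png

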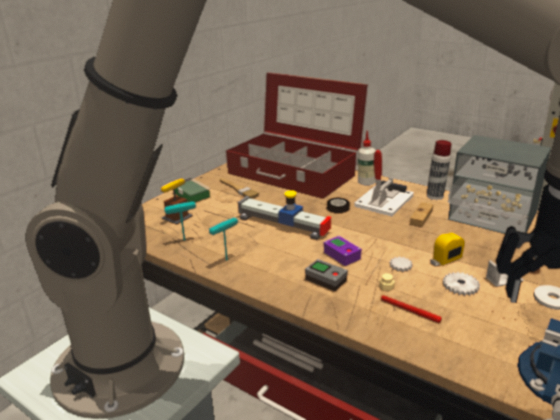

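View pics/top0.png

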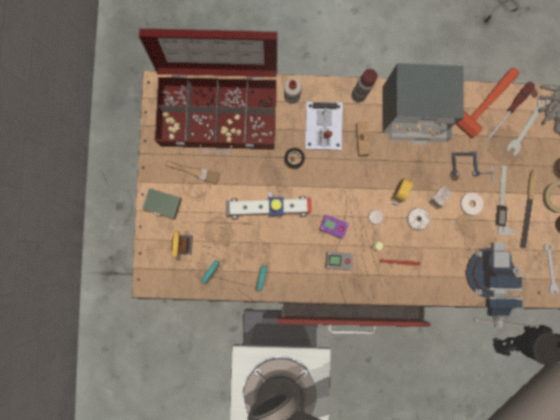

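The top view shows the yellow key at (177,243) in a brown stand at about (183,244). The teal keys at (211,271) and (262,277) are look-alikes. The grey readout is at (340,261), with its red button near (347,262), and the purple box at (334,226) is a look-alike. The rail runs from its red end at (310,205) to its grey end at (230,208), and the yellow knob cap is at (276,205). I'll confirm these in one enlarged crop and compute rough positions.

```bash
cat > h.py <<'E'
import cv2,numpy as np
from scipy.spatial.transform import Rotation as R
from cell import env,kin,camera,calibration,job
def rays(c,uv):
    uv=np.atleast_2d(np.float64(uv)); x=np.c_[(uv[:,0]-c['cx'])/c['fx'],(uv[:,1]-c['cy'])/c['fy']]
    r=x.copy()
    for _ in range(10): r=x/(1+c['k1']*(r**2).sum(1,keepdims=True))
    M=cv2.Rodrigues(c['rvec'])[0]
    return -M.T@c['tvec'], np.c_[r,np.ones(len(r))]@M
def onplane(c,uv,z):
    o,d=rays(c,uv); return o+d*((z-o[2])/d[:,2])[:,None]
def proj(c,P):
    q=np.atleast_2d(P)@cv2.Rodrigues(c['rvec'])[0].T+c['tvec']; s=q[:,:2]/q[:,2:]
    s=s*(1+c['k1']*(s**2).sum(1,keepdims=True)); return s*[c['fx'],c['fy']]+[c['cx'],c['cy']]
def mask(p,lo,hi): return cv2.inRange(cv2.cvtColor(p,cv2.COLOR_BGR2HSV),np.array(lo),np.array(hi))
def blobs(m,amin=15):
    cs,_=cv2.findContours(m,cv2.RETR_EXTERNAL,cv2.CHAIN_APPROX_NONE)
    return sorted([(cv2.contourArea(k),cv2.minAreaRect(k),k) for k in cs if cv2.contourArea(k)>=amin],key=lambda t:-t[0])
def down(yaw):  # tool z down, tool y (closing line) at angle yaw from world x
    y=np.array([np.cos(yaw),np.sin(yaw),0]);z=np.array([0,0,-1.]);q=R.from_matrix(np.c_[np.cross(y,z),y,z]).as_quat()
    return np.r_[q[3],q[:3]]
E
python3 - <<'E'
from h import *
p=cv2.imread("pics/top0.png");c=calibration("top")
cv2.imwrite("pics/topcrop.png",cv2.resize(p[185:300,140:380],None,fx=3.3,fy=3.3,interpolation=cv2.INTER_CUBIC))
for n,uv,z in[("key",(177,243),.14),("stand",(183,244),.056),("readout",(340,261),.03),("btn",(347.5,262),.026),("knob",(276,205),.101),("red",(310,205),.042),("grey",(229,208),.042)]:print(n,onplane(c,uv,z)[0].round(3))
cw=calibration("wrist");s=env.get_state();M=cv2.Rodrigues(cw['rvec'])[0]
print("cam",-M.T@cw['tvec'],s['tcp_pos'],M[2]); 
q=s['orientation'];Rt=R.from_quat([q[1],q[2],q[3],q[0]]).as_matrix();print("in tool",Rt.T@(-M.T@cw['tvec']-s['tcp_pos']),Rt.T@M.T)
E
```

```text
key [0.475 0.319 0.14 ]
stand [0.473 0.318 0.056]
readout [ 0.433 -0.181  0.03 ]
btn [ 0.431 -0.206  0.026]
knob [0.601 0.028 0.101]
red [ 0.609 -0.08   0.042]
grey [0.592 0.179 0.042]
cam [ 0.31025525 -0.60305065  0.37298554] [ 0.24695723 -0.62777177  0.30304426] [-0.25258397 -0.0976431  -0.96263553]
in tool [ 6.79463183e-02  5.51373326e-05 -6.99489071e-02] [[-6.17039400e-04 -9.62666362e-01 -2.70690033e-01]
 [ 9.99999804e-01 -6.22591298e-04 -6.53573356e-05]
 [-1.05611951e-04 -2.70690021e-01  9.62666558e-01]]
```

View pics/topcrop.png

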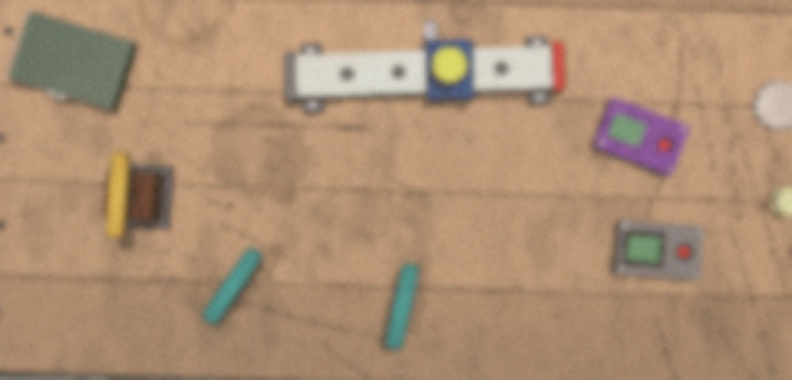

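The crop confirms the targets: yellow key in its stand at crop (118,195), grey readout with red button at crop (684,252), and the sleeve with yellow cap at crop (449,65) between the grey end on the left and the red end on the right. The teal keys and purple box aren't part of the job. Next I'll measure each from close up with the wrist camera.

```bash
python3 - <<'E'
from h import *
import pickle
D={}
for n,xy in[("readout",(.433,-.19)),("knob",(.601,.035)),("key",(.475,.31))]:
    env.reach([xy[0],xy[1],.30],down(-np.pi/2)); 
    c=calibration("wrist");p,d=camera("wrist");D[n]=(c,p,d)
    print(n,env.get_state()['time'],env.get_state()['qpos'].round(2) if hasattr(env.get_state()['qpos'],'round') else env.get_state()['qpos'])
pickle.dump(D,open("pics/w.pkl","wb"))
im=np.vstack([np.hstack([D["readout"][1],D["knob"][1]]),np.hstack([D["key"][1],0*D["key"][1]])])
cv2.imwrite("pics/w.png",cv2.resize(im,(800,600)))
E
```

```text
readout 1.8833 [ 0.45  0.16 -0.18  2.02  0.03  0.97 -1.32]
knob 3.0167 [ 0.1   0.38 -0.34  1.72  0.14  1.06 -1.86]
key 4.225 [-0.31  0.34 -0.46  1.8   0.17  1.04 -2.41]
```

View pics/w.png

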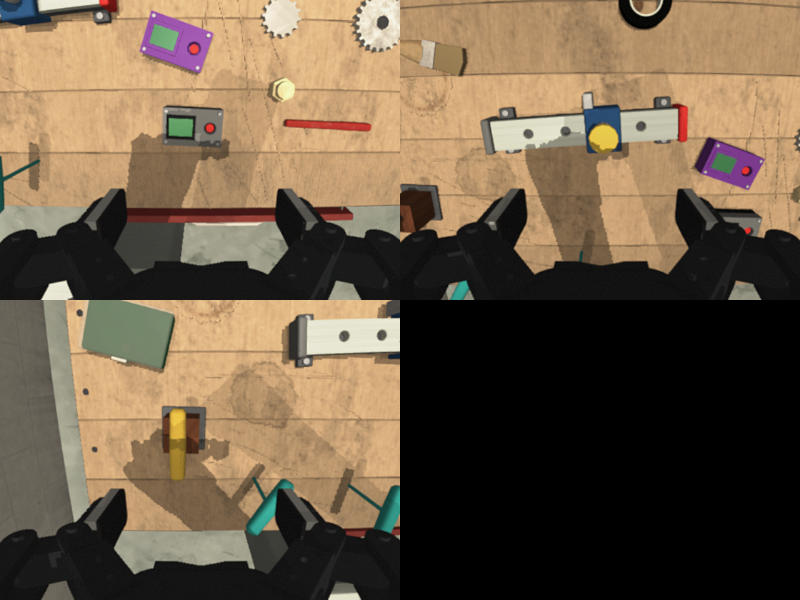

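Wrist views, in mosaic pixels:
- **Readout:** button at (210,128).
- **Knob:** cap at (603,138); the sleeve sits on the second hole from the red end, and the free holes at (566,131) and (527,133) lie toward the grey cap.
- **Key:** the yellow handle runs from (177,412) to (178,478) above the brown stand at about (183,430).

Next I'll measure them.

```bash
python3 - <<'E'
from h import *
import pickle
D=pickle.load(open("pics/w.pkl","rb"))
def world(c,d,uv):
    uv=np.int32(uv);o,r=rays(c,uv);return o+r*d[uv[:,1],uv[:,0]][:,None]
def pix(m): v,u=np.nonzero(m);return np.c_[u,v]
c,p,d=D["readout"]; m=mask(p,(0,150,80),(8,255,255))|mask(p,(172,150,80),(180,255,255))
for a,r,k in blobs(m,40)[:5]: print("red",a,r[0],r[1],onplane(c,r[0],.026)[0].round(4))
m=mask(p,(45,60,60),(85,255,255))
for a,r,k in blobs(m,100)[:4]: print("disp",a,r[0],onplane(c,r[0],.03)[0].round(4))
c,p,d=D["knob"]; m=mask(p,(20,120,90),(35,255,255))
for a,r,k in blobs(m,100)[:3]:
    print("yel",a,r[0],r[1],onplane(c,r[0],.101)[0].round(4)); P=world(c,d,pix(cv2.drawContours(0*m,[k],-1,255,-1)))
    T=P[P[:,2]>np.percentile(P[:,2],60)-.003];print(" z pct",np.percentile(P[:,2],[5,25,50,75,95]).round(4)," top bbox mid",((T.min(0)+T.max(0))/2).round(4),np.ptp(T,0))
hull=0*m; g=cv2.cvtColor(p,cv2.COLOR_BGR2HSV)
# rail top holes: dark blobs inside the rail's light region
v=g[...,2]; uv=np.indices(v.shape)[::-1].reshape(2,-1).T; W=world(c,d,uv).reshape(*v.shape,3)
hole=((v<110)&(W[...,0]>.56)&(W[...,0]<.64)&(W[...,1]>-.09)&(W[...,1]<.17)).astype(np.uint8)*255
for a,r,k in blobs(hole,30)[:8]: print("dark",a,r[0],np.round(r[1],1),onplane(c,r[0],.042)[0].round(4))
rt=((abs(W[...,2]-.042)<.004)&(W[...,0]>.5)&(W[...,0]<.7)).astype(np.uint8)*255
for a,r,k in blobs(rt,300)[:3]:
    P=onplane(c,k[:,0,:],.042)[:,:2]; print("rail",a,cv2.minAreaRect(np.float32(P*1000)))
c,p,d=D["key"]; m=mask(p,(18,120,60),(35,255,255))
for a,r,k in blobs(m,100)[:2]:
    P=world(c,d,pix(cv2.drawContours(0*m,[k],-1,255,-1)));print("key",a,r[0],"z",np.percentile(P[:,2],[5,25,50,75,95]).round(4))
    T=P[(P[:,2]>.101)&(P[:,2]<.125)];R2=cv2.minAreaRect(np.float32(T[:,:2]*1000));print(len(T),R2,T.mean(0))
    print(" plane fit", np.linalg.lstsq(np.c_[T[:,:2]-T[:,:2].mean(0),np.ones(len(T))],T[:,2],rcond=None)[0])
W=world(c,d,uv).reshape(*v.shape,3)
for z,lab in((.056,"block"),(.006,"foot")):
    S=(abs(W[...,2]-z)<.003)&(W[...,0]>.42)&(W[...,0]<.54)&(W[...,1]>.26)&(W[...,1]<.37); P=W[S];print(lab,S.sum(),P.mean(0) if len(P) else '', cv2.minAreaRect(np.float32(P[:,:2]*1000)) if len(P)>4 else '')
cv2.imwrite("pics/key.png",cv2.resize(p[130:260,190:330],None,fx=4.2,fy=4.2))
print("bench z",np.median(W[100:150,150:200,2]))
E
```

```text
red 1650.0 (281.5, 305.5) (9.0, 207.0) [ 0.293  -0.1914  0.026 ]
red 1149.0 (458.4923095703125, 174.63845825195312) (121.09105682373047, 11.537763595581055) [ 0.4388 -0.3691  0.026 ]
red 329.0 (470.5771789550781, 303.0108337402344) (9.176472663879395, 44.9852180480957) [ 0.2931 -0.404   0.026 ]
red 299.5 (151.0, 8.0) (16.0, 24.0) [ 0.5912 -0.0748  0.026 ]
red 113.5 (271.5, 68.5) (13.0, 11.0) [ 0.5376 -0.1827  0.026 ]
disp 881.0 (229.00003051757812, 52.000003814697266) [ 0.5516 -0.1446  0.03  ]
disp 832.0 (253.0, 178.0) [ 0.4361 -0.1638  0.03  ]
yel 1266.5 (284.5, 194.0) (40.0, 41.0) [0.6044 0.0296 0.101 ]
 z pct [0.0993 0.1004 0.1009 0.1014 0.1021]  top bbox mid [0.6282 0.0293 0.2339] [0.08112842 0.03143204 0.27154185]
dark 46633.5 (279.5, 341.49993896484375) [155. 559.] [0.4255 0.0345 0.042 ]
dark 1566.5 (267.1926574707031, 179.29293823242188) [ 70.9 254.8] [0.6046 0.0453 0.042 ]
dark 110.0 (337.0000305175781, 176.00001525878906) [11.3 12.7] [ 0.6076 -0.0204  0.042 ]
dark 108.5 (232.0, 183.5) [11. 12.] [0.6007 0.0786 0.042 ]
dark 91.5 (179.5, 187.0) [10. 11.] [0.5976 0.1289 0.042 ]
rail 5432.0 ((597.9664916992188, 120.49851989746094), (48.86163330078125, 134.9955291748047), 3.5717506408691406)
rail 3351.0 ((610.0498657226562, -36.681724548339844), (48.706817626953125, 85.55767822265625), 0.6642736792564392)
key 2214.0 (248.5, 202.5) z [0.1018 0.1082 0.1094 0.1102 0.1111]
2217 ((473.15374755859375, 333.1237487792969), (17.867990493774414, 80.06092834472656), 87.80081939697266) [0.47576481 0.33245022 0.10905995]
 plane fit [-0.00597804  0.08433013  0.10905995]
block 1374 [0.47361948 0.3296107  0.05605507] ((473.00311279296875, 333.02459716796875), (46.20102310180664, 46.0806999206543), 88.34072875976562)
foot 970 [0.48393019 0.32204176 0.00583321] ((473.4993896484375, 332.6269226074219), (63.80026626586914, 63.332122802734375), 87.40374755859375)
bench z -0.00027599993392157796
```

View pics/key.png

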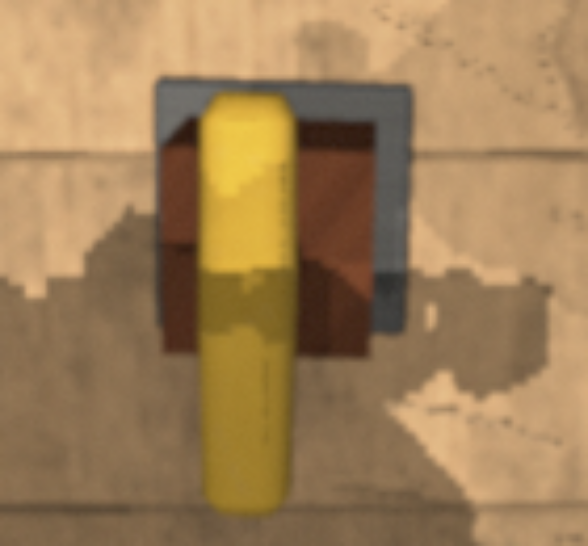

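The key crop shows the handle square over the stand. Depth agrees on the centre at (0.473, 0.333), with the handle top at z = 0.110. I'll locate the button, then grip and lift the key and hover over the button.

```bash
python3 - <<'E'
from h import *
import pickle
D=pickle.load(open("pics/w.pkl","rb"))
c,p,d=D["readout"]; m=mask(p,(0,130,70),(8,255,255))|mask(p,(172,130,70),(180,255,255)); m[:155]=0;m[205:]=0;m[:,:270]=0;m[:,320:]=0
a,r,k=blobs(m,5)[0]; b=onplane(c,r[0],.026)[0]; print("btn",a,r,b,"depth z",(lambda o,q:o+q[0]*d[int(r[0][1]),int(r[0][0])])(*rays(c,r[0])))
np.save("btn.npy",b)
q=down(np.radians(-92.1))
env.movel([.4732,.3331,.30],velocity=.2,rot=q)
env.movel([.4732,.3331,.155],velocity=.2)
print(env.get_state()['force'])
env.grip(.012,f_grip=50); s=env.get_state(); print(s['opening'],s['gripper_force'],s['force'],s['tcp_pos'])
env.movel([.4732,.3331,.285],velocity=.15); s=env.get_state(); print(s['opening'],s['force'],s['time'])
env.movel([b[0],b[1],.285],velocity=.3)
env.movel([b[0],b[1],.200],velocity=.2)
env.dwell(.2); s=env.get_state(); print(s['opening'],s['tcp_pos'],s['force'],s['time'])
p,d=camera("scene");c=calibration("scene");np.save("pics/s1d.npy",d);cv2.imwrite("pics/s1.png",p)
u,v=proj(c,[b[0],b[1],.05])[0].astype(int);print(u,v,proj(c,b),proj(c,[b[0],b[1],.0515]))
cv2.imwrite("pics/s1c.png",cv2.resize(p[v-60:v+50,u-60:u+60],None,fx=5,fy=5))
E
```

```text
btn 118.0 ((293.45001220703125, 178.8499755859375), (12.649109840393066, 12.332881927490234), 71.56504821777344) [ 0.43435928 -0.20345781  0.026     ] depth z [ 0.43457946 -0.20341771  0.02713694]
[ 0.55292807 -0.45616825  0.64547734]
0.016570826958171078 48.773459158837795 [-0.03997077 -0.10330975  3.66467679] [0.47336997 0.33329231 0.1553575 ]
0.01646968264332539 [-0.20485085  0.38980233 -0.08271962] 7.0083
0.016499532849387624 [ 0.43522887 -0.20367104  0.20135421] [-0.2197551  -1.01063118 -0.49879063] 9.725
335 264 [[335.35590006 273.40225025]] [[335.60490763 263.71838597]]
```

View pics/s1c.png

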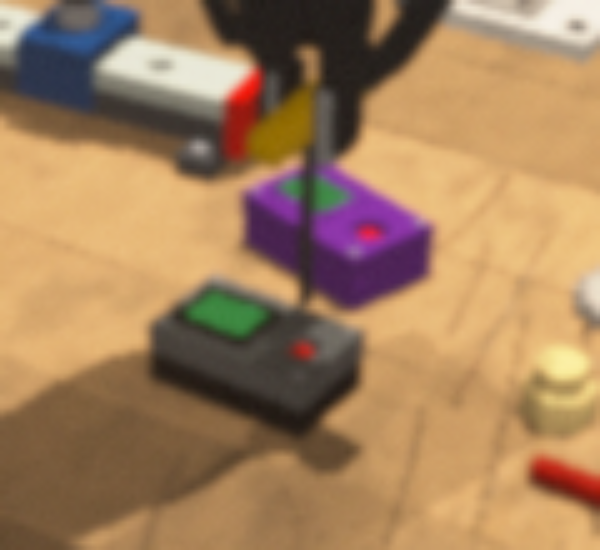

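The tip is at crop (305,300), directly above the button at crop (303,351), and both match the prediction to within half a pixel. Press now.

```bash
python3 - <<'E'
from h import *
b=np.load("btn.npy")
env.movel([b[0]-.0005,b[1],.180],velocity=.1); env.dwell(.1); s=env.get_state(); print(s['tcp_pos'],s['force'])
z=.180
f0=s['force'][2]
for z in np.arange(.178,.160,-.001):
    st=env.movel([b[0]-.0005,b[1],z],velocity=.03,stop_force=12); s=env.get_state(); f=s['force'][2]-f0
    print(round(z,4),s['tcp_pos'].round(4),round(f,2),st)
    if f>8 or st: break
env.dwell(.4); s=env.get_state(); print(s['tcp_pos'],s['force'],s['opening'],s['time'])
E
```

```text
[ 0.43411836 -0.20355063  0.18044453] [ 0.25019818 -0.49999624 -0.91157406]
0.178 [ 0.4339 -0.2035  0.1781] -0.22 False
0.177 [ 0.4338 -0.2035  0.177 ] 0.0 False
0.176 [ 0.4338 -0.2034  0.1759] 0.26 False
0.175 [ 0.4341 -0.2035  0.1752] 2.52 False
0.174 [ 0.434  -0.2035  0.1741] 2.3 False
0.173 [ 0.434  -0.2035  0.173 ] 3.73 False
0.172 [ 0.434  -0.2035  0.172 ] 4.81 False
0.171 [ 0.4341 -0.2036  0.1712] 6.99 False
0.17 [ 0.4346 -0.2037  0.171 ] 13.13 False
[ 0.43458195 -0.20368719  0.17100048] [-1.606878    1.53557953 13.04240119] 0.01663826277849497 12.875
```

The force profile (spring from 2.5 to 4.8 N, then a hard stop) shows the button bottomed out and held. Next, return the key.

```bash
python3 - <<'E'
from h import *
b=np.load("btn.npy")
env.movel([b[0],b[1],.285],velocity=.2)
env.movel([.4732,.3331,.285],velocity=.3)
env.movel([.4732,.3331,.215],velocity=.2); env.dwell(.2)
s=env.get_state(); print(s['tcp_pos'],s['force'],s['time'])
st=env.movel([.4732,.3331,.195],velocity=.08,stop_force=8); print(st,env.get_state()['force'])
if not st:
    st=env.movel([.4732,.3331,.157],velocity=.08,stop_force=8)
    s=env.get_state(); print(st,s['tcp_pos'],s['force'],s['time'])
    if s['tcp_pos'][2]<.162:
        env.grip(.045); env.movel([.4732,.3331,.30],velocity=.2)
        s=env.get_state(); print(s['force'],s['time'])
        c=calibration("wrist");p,d=camera("wrist")
        cv2.imwrite("pics/k2.png",cv2.resize(p[130:260,190:330],None,fx=4,fy=4))
        v,u=np.nonzero(mask(p,(18,120,60),(35,255,255)));o,r=rays(c,np.c_[u,v]);P=o+r*d[v,u][:,None]
        T=P[(P[:,2]>.101)&(P[:,2]<.125)&(abs(P[:,0]-.473)<.06)&(abs(P[:,1]-.333)<.04)]
        print(cv2.minAreaRect(np.float32(T[:,:2]*1000)),np.percentile(T[:,2],[5,50,95]),np.linalg.lstsq(np.c_[T[:,:2]-T[:,:2].mean(0),np.ones(len(T))],T[:,2],rcond=None)[0])
E
```

```text
[0.47392533 0.33361085 0.21666118] [-0.93358062 -0.42599758 -0.11064105] 16.2417
False [-0.99141809  0.4877147   0.52097541]
True [0.47269957 0.3325759  0.15529305] [-1.20890263 -0.42932879  6.39513219] 17.1583
[ 0.35862653 -0.05559835  0.04746023] 18.4167
((471.72747802734375, 332.51251220703125), (17.01152992248535, 80.56352233886719), 88.27642822265625) [0.10571027 0.109471   0.11115971] [-0.00916035 -0.03218689  0.10915508]
```

The key is back in the stand, released and upright (handle top at z = 0.1095, tilt about 0.03 rad). From the hole positions the rail's +y runs at 93.8°, with the pin at (0.6043, 0.0294). Now grip the knob with the fingers closing along the rail.

```bash
python3 - <<'E'
from h import *
q=down(np.radians(93.8-180)); k=np.array([.6043,.0294])
env.grip(.085)
env.reach([*k,.25],q); env.movel([*k,.180],velocity=.15); env.dwell(.15)
s0=env.get_state(); print(s0['force'],s0['time'])
print(env.movel([*k,.138],velocity=.08,stop_force=8)); s=env.get_state(); print(s['tcp_pos'],s['force'])
env.grip(.015,f_grip=70); s=env.get_state(); print(s['opening'],s['gripper_force'],s['tcp_pos'],s['force'],s['time'])
p,d=camera("scene");c=calibration("scene")
u,v=proj(c,[*k,.09])[0].astype(int);cv2.imwrite("pics/s2c.png",cv2.resize(p[v-50:v+50,u-60:u+60],None,fx=5,fy=5,interpolation=cv2.INTER_CUBIC))
E
```

```text
[0.4190963  0.60365359 0.05594423] 20.975
False
[0.60433416 0.02947892 0.13775967] [-0.22365006  0.34330338 -0.29240958]
0.030537353520464165 68.58428120613098 [0.60453352 0.02944608 0.13863406] [-1.81834786 -0.46187019  5.67233524] 22.2083
```

View pics/s2c.png

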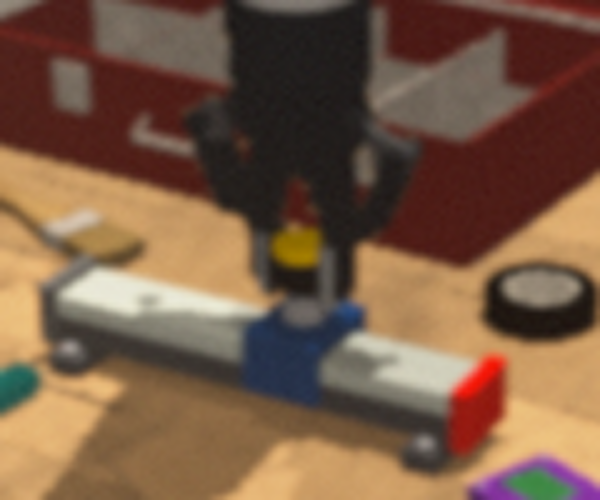

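The fingers hold the cap and knob from above at crop (297,265), closing along the rail. The opening of 30.5 mm means the pads sit on the 33 mm cap. I'll raise the grip force and pull in steps, watching the spring force for slip.

```bash
python3 - <<'E'
from h import *
env.grip(.015,f_grip=100); env.dwell(.1); s=env.get_state(); t0=np.array(s['tcp_pos']); f0=np.array(s['force']); print(t0,f0,s['opening'],s['time'])
for dz in (.003,.006,.009,.012,.014,.0155):
    env.movel(t0+[0,0,dz],velocity=.05); s=env.get_state(); print(dz,np.round(s['tcp_pos']-t0,4),np.round(s['force'],2),round(s['opening'],4))
env.dwell(.2); s=env.get_state(); print(s['force'],s['tcp_pos']-t0,s['opening'],s['time']); np.save("t0.npy",t0)
p,d=camera("scene");c=calibration("scene")
u,v=proj(c,[.6043,.0294,.09])[0].astype(int);cv2.imwrite("pics/s3c.png",cv2.resize(p[v-50:v+50,u-60:u+60],None,fx=5,fy=5,interpolation=cv2.INTER_CUBIC))
E
```

```text
[0.60453733 0.02944785 0.13872385] [-2.10453694 -0.25122603  6.32536011] 0.029654548524877415 22.575
0.003 [-0.0001 -0.      0.0025] [ 2.19 -0.37 -5.77] 0.0298
0.006 [-0.0001 -0.      0.0058] [ 2.18 -0.08 -5.98] 0.03
0.009 [-0.0001 -0.      0.009 ] [ 2.61  0.86 -7.13] 0.0296
0.012 [-0.0001 -0.      0.012 ] [ 1.24  0.39 -6.96] 0.0301
0.014 [-0.0001 -0.      0.014 ] [ 1.65  0.94 -8.47] 0.0297
0.0155 [-0.0001 -0.      0.0155] [ 2.59  0.37 -9.29] 0.03
[ 0.75933825  1.29152374 -9.79561822] [-1.19728307e-04 -3.23347066e-05  1.53942300e-02] 0.029765041730842382 24.275
```

View pics/s3c.png

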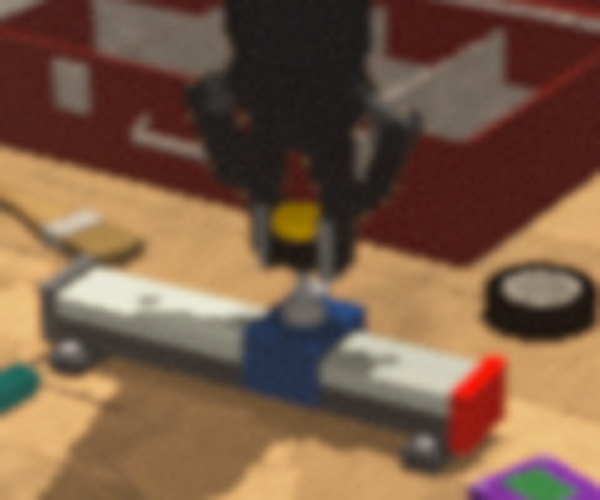

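The knob is lifted (cap now at crop (297,222)) and the force follows the spring curve, so nothing slipped. Now slide 50 mm and lower.

```bash
python3 - <<'E'
from h import *
t0=np.load("t0.npy"); a=np.radians(93.8); u=np.array([np.cos(a),np.sin(a),0])
st=env.movel(t0+.05*u+[0,0,.0155],velocity=.05,stop_force=20); env.dwell(.2); s=env.get_state(); e=s['tcp_pos']-t0; print(st,"along",e@u,"z",e[2],np.round(s['force'],2),s['opening'],s['time'])
for dz in (.011,.008,.005,.002,.0,-.001):
    st=env.movel(t0+.05*u+[0,0,dz],velocity=.04,stop_force=12); s=env.get_state(); e=s['tcp_pos']-t0; print(dz,st,np.round([e@u,e[2]],4),np.round(s['force'],2))
    if st: break
env.dwell(.3); s=env.get_state(); e=s['tcp_pos']-t0; print(np.round([e@u,e[2]],4),s['force'],s['opening'],s['gripper_force'],s['time'])
p,d=camera("scene");c=calibration("scene")
x,v=proj(c,[.6043,.0294,.09])[0].astype(int);cv2.imwrite("pics/s4c.png",cv2.resize(p[v-50:v+50,x-60:x+60],None,fx=5,fy=5,interpolation=cv2.INTER_CUBIC))
cv2.imwrite("pics/s4.png",p)
E
```

```text
False along 0.05047102264919185 z 0.015529552291823318 [ 0.85  1.75 -9.47] 0.030034555612562245 25.675
0.011 False [0.0501 0.0108] [-0.1   2.34 -8.08]
0.008 False [0.05   0.0079] [ 0.84  1.98 -6.88]
0.005 False [0.05   0.0049] [-0.56  2.36 -5.98]
0.002 False [0.05  0.002] [ 0.18  1.52 -5.28]
0.0 False [0.05   0.0002] [-0.4   0.78 -2.81]
-0.001 False [0.05 0.  ] [-4.18  0.48  4.97]
[0.05 0.  ] [-4.08827423  0.94673567  5.43020994] 0.029985343959668658 100.31585454940796 27.4833
```

View pics/s4c.png

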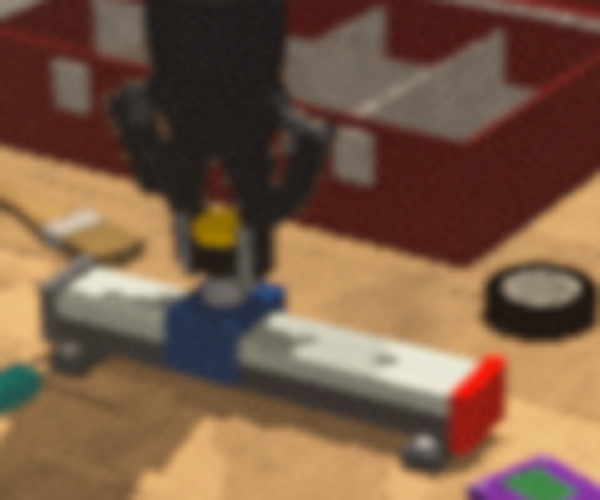

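The sleeve has moved one hole toward the grey end (crop (225,330)). The pin is home: z is back to its start value and the force went from spring pull to seated contact. The knob is still gripped, and the key showed upright when last measured after release. Handing in.

```bash
python3 -c "
from cell import job
print(job.job_done())"
```

```text
the job is handed in; nothing more can be done
None
```

The job is handed in at about 27.5 s of the 64 s: button zeroed with the yellow key, key back upright in its stand, and sleeve one hole from the red end with the pin home and the gripper still holding the plunger (pads on its yellow cap, not the black knob); no verdict was returned.

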